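Load the last tart into the tart drawer

TASK

Pull the tart drawer out to its stop, set the single tart that stands on the bench squarely on the bare card in the drawer, then push the drawer fully home. Lower the tart onto its card rather than dropping it, move the loaded drawer without jolting it, keep the other two tarts where they sit in the drawer, and leave the bowl and spoon alone.

Things in the scene. Friction and masses are not known exactly. Their poses are not given: they have to be found in the camera images.
- unit: low aluminium drawer unit on the bench, 300 deep x 350 wide x 112 mm high, with one wide drawer; fixed. It stands side-on to the robot: the drawer opens towards the robot's right, give or take 12 degrees. Origin: on the bench right below the pull of the shut drawer, 35 mm in front of the drawer front; x points straight back into the unit, y to its left, z up. Above it is a steel wire overshelf (see shelf_edge) with two tubs on it, up to 229 mm high
- shelf_edge (a point): middle of the front edge of the unit's wire overshelf: a 10 mm bar 344 mm wide, 178 mm above the bench, 17 mm behind the unit's origin (+x); wires run back from it 35 mm apart. It hangs over the pull of the shut drawer, so a gripper pointing straight down cannot reach the pull; one leaning about 40 degrees outward, away from the unit's front (-x of the unit), can
- pull (a point): centre of the drawer's pull: an upright round steel bar 11 mm thick and 50 mm tall, 35 mm in front of the drawer front and 68 mm above the bench, held by two studs near its ends; can be gripped from its left and right sides. Moves with the drawer; has the unit's axes
- drawer (a joint): how far the drawer is out, in m: 0 fully home, 0.200 at its stop; slides straight along the unit's -x with about 2 N of friction and stays where it is left. Starts up to 12 mm out
- tray (a point): centre of the drawer tray's floor, 20 mm above the bench; moves with the drawer; has the unit's axes. The tray is 310 wide (y) x 254 mm deep (x) inside, side and back walls to 55 mm, front panel to 98 mm above the bench. Three cards lie in a row across it, 52 mm in front of this point, 90 mm apart: two carry tarts, one is bare
- tart: the loose tart on the bench: a mini tart in a round aluminium tin, 46 mm across at the base, 58 mm at the rim, the rim an upright band from 19 to 26 mm above the base, filling domed to about 33 mm; roughly 0.06 to 0.13 kg. Origin: centre of its underside, z up
- card: the bare square card, off-white, 76 x 76 x 4 mm, lying loose on the drawer's floor; which of the three places it has varies. Origin: centre of its underside; the tart belongs on its middle
- tart_b: a mini tart in a round aluminium tin, fixed to its own square card (76 x 76 x 4 mm): tin base at 4 mm, rim at 30 mm, 58 mm across at the rim. Stands in the drawer tray; origin at the centre of the card's underside, z up
- tart_c: a mini tart in a round aluminium tin, fixed to its own square card (76 x 76 x 4 mm): tin base at 4 mm, rim at 30 mm, 58 mm across at the rim. Stands in the drawer tray; origin at the centre of the card's underside, z up
- bowl: small steel bowl, 130 mm across, 60 mm high, on the bench; bystander. Origin: centre of its underside
- spoon: wooden spoon, 200 mm long, lying on the bench; bystander. Origin: under its middle, x along it

How it is judged:
By the outcome, as a careful person would: the job done as asked, in the order asked, and still so for the second after the job is handed in, with the robot touching nothing.
It also fails if it takes over 64 s, if anything falls off the work surface, if the arm or the gripper's body presses on something with over 40 N, if the wrist force passes 120 N, or if a joint passes its speed limit or range.

ROBOT

A 6-joint arm with a two-finger parallel gripper is mounted at the origin on the work surface. World frame = base frame: x ahead of the robot, y to its left, z up, the work surface at z = 0. Lengths are in m, angles in rad, forces in N, time in s.
With the tool pointing down it reaches from about 0.4 to 0.825 m from the base axis. Payload 7 kg.
Tool frame: the origin (TCP) lies between the finger pads; the fingertips stand 11 mm ahead of it and the grasp point (between the pads) lies 8 mm behind it; z points along the fingers, y is the direction in which the jaws open and shut (so a half turn about z gives the same grasp; the last joint's range is limited). The gripper opens to 88 mm and grips with 3 to 60 N. Pads are 19 mm wide; open, the fingers measure 130 mm over their backs; the gripper's body (78 mm by 193 mm) begins 47 mm behind the grasp point.
Start: joints at [1.512, 0.359, 0.012, 0, -1.224, -0.288], TCP at [0.229, 0.635, 0.238] pointing down, gripper open.
Joint ranges: [-3.07, 3.07], [-1.43, 2.12], [-1.02, 1.25], [-3.03, 1.67], [-3.05, -0], [-3.03, 3.03]. Speed limits (rad/s): [2.39, 2.39, 3.01, 3.14, 3.14, 3.14].

INTERFACE

Orientations are given as a unit quaternion [w, x, y, z].
In Python, from station import env gives the robot as it stands.
- The arm moves only by the tool jog_arm, never from a script. Its argument "moves" is a list of rows, each a list of 7 numbers: the turn, a rotation vector about the tool's x, y, z in degrees, then the shift along the tool's x, y, z in mm, then the closure, from -1 (fully open) to 1 (shut). A call has 1 to 12 rows; each row is the pose to reach, as a shift and turn from the pose measured when the call began, along the tool's axes at that moment; what a row does not reach only later rows make up. A row lasts 1/10 s, in which the tool goes at most 50 mm and 8.59 degrees, less where a joint would pass 70% of its speed; a pose out of reach is approached as far as the arm can. A call with a gripper value outside its range is refused whole. The fingers move at their own pace and stop on an object; "grip_force" is the grip in N (left out, the last holds). Time passes only in rows, so rows that repeat a pose let the fingers close. It gives the time, the measured TCP pose, the force and the opening at its end, in the units of the state.
- env.get_obs(): the state, without advancing time (a new reading comes with each control period).
- env.snapshot(name): name is "scene" or "top" or "wrist"; returns the picture (480x640x3 uint8, red, green, blue); there is no depth.
- env.camera_params(name): a dict with "mtx" (3x3 intrinsics, pixels), "k1" (the pictures are not rectified: a ray, as slopes to the right and down, at radius r is drawn at 1 + k1 r^2 times it, then the intrinsics apply), "R" (3x3) and "t" (3): a world point X has camera coordinates R X + t; the wrist camera has in their place "tool_from_camera" (4x4, takes a point from camera to tool coordinates, whose origin is the TCP and whose axes are the flange's). Camera axes: x right, y down, z forward; pixel columns grow to the right and rows downward; lengths in m; the calibration is good to about 2 mm. A picture is of the moment at which its call begins: read the wrist's pose just before it. camera_params takes no time and is no camera call.
- env.finish_job(): hands the job in, once; it reports no verdict.
The state is a dict: "time": time; "q": joint angles; "joint_velocities": joint speeds; "joint_efforts": joint torques, N m; "eef_pos": TCP position; "tcp_rot": TCP orientation; "force": force on the tool from outside, world axes, zero at the start; "moment": the same for the moment, N m; "finger_gap": finger opening in m.
Only numpy, scipy, OpenCV 4.12 (cv2) and the standard library are available. Lean on these libraries where they do the work, as an engineer would, in place of code of your own. Each camera call takes 0.05 s, during which the arm holds its last target. There are 200 camera calls.

## Working session

There is one attempt and no reset: what is moved stays moved. The work goes in short steps, Python scripts to look and compute and a tool call to move; the robot and the scene stay as the last step left them, time stands still between calls to the robot, and variables do not carry over. Pictures are saved under pics/ and viewed, about 8 in all and at most 12, crops included, and the job is handed in when it is done.

Besides the shell and the picture viewer there is one more tool, called after "Call:" as a command line: name --pt "numbers of a row" for each row, then --argument value for the rest. jog_arm: Moves the arm, as the interface text tells. Its arguments: {"type":"object","properties":{"moves":{"type":"array"},"grip_force":{"type":"number"}},"required":["moves"]}

```bash
mkdir -p pics; ls; cat > h.py <<'E'
import numpy as np, cv2
from scipy.spatial.transform import Rotation as Ro
from station import env
def rot(q): return Ro.from_quat([q[1],q[2],q[3],q[0]]).as_matrix()
def snap(n,f):
    o=env.get_obs(); im=env.snapshot(n); cv2.imwrite('pics/'+f,im[:,:,::-1]); return o,im
def cam(n,o=None):
    p=env.camera_params(n); K=np.array(p['mtx']);k=p['k1']
    if 'R' in p: R=np.array(p['R']);t=np.array(p['t'])
    else:
        T=np.array(p['tool_from_camera']);Rt=rot(o['tcp_rot'])
        Rw=Rt@T[:3,:3];c=Rt@T[:3,3]+np.array(o['eef_pos']);R=Rw.T;t=-R@c
    return K,k,R,t
def ray(n,px,o=None):
    K,k,R,t=cam(n,o); u=cv2.undistortPoints(np.array([[px]],float),K,np.array([k,0,0,0,0.])).ravel()
    return -R.T@t, R.T@np.array([u[0],u[1],1])
def onz(n,px,z,o=None):
    c,d=ray(n,px,o); return c+d*(z-c[2])/d[2]
def proj(n,X,o=None):
    K,k,R,t=cam(n,o); x=R@np.array(X)+t; s=x[:2]/x[2]; s=s*(1+k*(s@s)); return (K@[s[0],s[1],1])[:2]
E
python3 - <<'E'
from h import *
o=env.get_obs();print(o)
a,s=snap('scene','s0.png');b,t=snap('top','t0.png')
for n in('scene','top'):
    K,k,R,tt=cam(n);print(n,K[0,0],k,-R.T@tt,R.T[:,2])
E
```

```text
pics
{'time': 0.0, 'q': array([ 1.51212388e+00,  3.59414902e-01,  1.10622495e-02, -3.18526192e-04,
       -1.22412014e+00, -2.88097863e-01]), 'joint_velocities': array([ 6.34153023e-04,  1.07476440e-03, -9.84062298e-04,  5.03335028e-04,
       -5.28933249e-06, -8.73350059e-04]), 'joint_efforts': array([ 4.28449739e-04, -5.82712626e+01,  2.93059981e+01,  6.99729100e+00,
        7.09085565e-03, -1.57884360e-04]), 'eef_pos': array([0.22928289, 0.63436371, 0.23661174]), 'tcp_rot': array([ 8.49862967e-04,  9.84996696e-01, -1.72571095e-01, -5.28133786e-05]), 'force': array([-0.30814097,  0.45668448,  0.66688468]), 'moment': array([ 0.00484417, -0.02370861, -0.02645946]), 'finger_gap': 0.08755357538843342}
scene 438.0639717801381 -0.030482952947669353 [ 0.86179085 -0.45693918  0.82107333] [-0.36775178  0.42890977 -0.82510305]
top 604.0282424705479 -0.15542715660799616 [ 0.29366686 -0.10473341  1.47972599] [ 0.1747613  -0.0136589  -0.98451609]
```

View pics/t0.png

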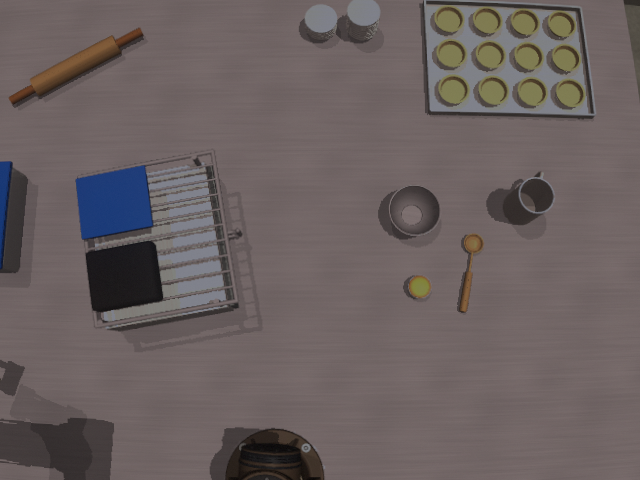

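View pics/s0.png

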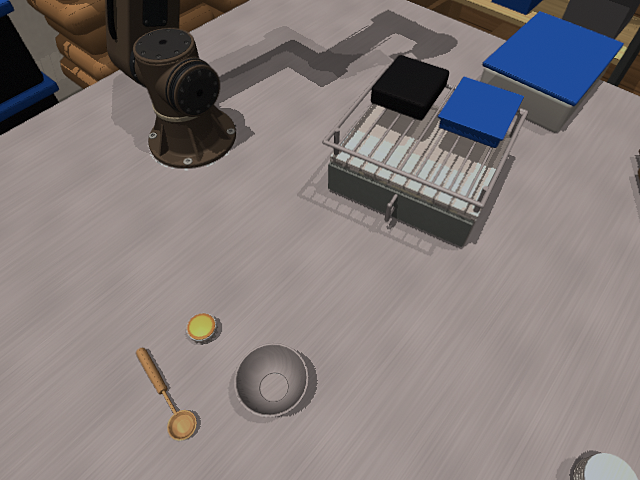

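The top view shows the unit at left, its bar from (214,152) to (235,306), the pull at about (236,234), the tart at (419,287), the bowl at (414,211) and the spoon at about (468,270). The scene view shows the bar from (323,140) to (475,214), the pull at about (391,210) and the tart at (202,327).

```bash
python3 - <<'E'
from h import *
t=cv2.imread('pics/t0.png');s=cv2.imread('pics/s0.png')
cv2.imwrite('pics/c0.png',np.hstack([cv2.resize(t[140:320,190:260],None,fx=3.2,fy=3.2,interpolation=2),cv2.resize(s[130:274,320:490],None,fx=3.2*180/144*.8,fy=4,interpolation=2)[:576]]) if 0 else np.hstack([cv2.resize(t[140:320,190:260],(224,576),interpolation=2),cv2.resize(s[130:274,320:460],(560,576),interpolation=2)]))
for n,im in(('top',t),('scene',s)):
    h=cv2.cvtColor(im,cv2.COLOR_BGR2HSV);m=cv2.inRange(h,(20,110,90),(35,255,255))
    for c in cv2.findContours(m,0,2)[0]:
        if cv2.contourArea(c)>150:
            (x,y),r=cv2.minEnclosingCircle(c);M=cv2.moments(c);p=(M['m10']/M['m00'],M['m01']/M['m00'])
            if n=='scene' or y>200: print(n,p,r,onz(n,p,.028))
for n,l in(('top',[(214,152),(235,306)]),('scene',[(323,140),(475,214)])):
    for p in l: print(n,p,onz(n,p,.178))
print('pull',onz('top',(236,234),.093),onz('scene',(391,210),.068))
print('bowl',onz('top',(414,211),.06),'spoon',onz('top',(473,243),.01),onz('top',(464,310),.01))
E
```

```text
top (419.7639429312581, 286.4260700389105) 9.571468353271484 [ 0.45422025 -0.35073809  0.028     ]
scene (200.35172088637435, 325.6374351720886) 11.96087646484375 [ 0.45704119 -0.35194956  0.028     ]
top (214, 152) [0.74369777 0.1322544  0.178     ]
top (235, 306) [0.39554365 0.07540758 0.178     ]
scene (323, 140) [0.40589906 0.07312404 0.178     ]
scene (475, 214) [0.74996738 0.10781108 0.178     ]
pull [0.57091936 0.08858168 0.093     ] [0.58501202 0.09337004 0.068     ]
bowl [ 0.63454385 -0.33660306  0.06      ] spoon [ 0.56484917 -0.49186039  0.01      ] [ 0.39739265 -0.46229505  0.01      ]
```

View pics/c0.png

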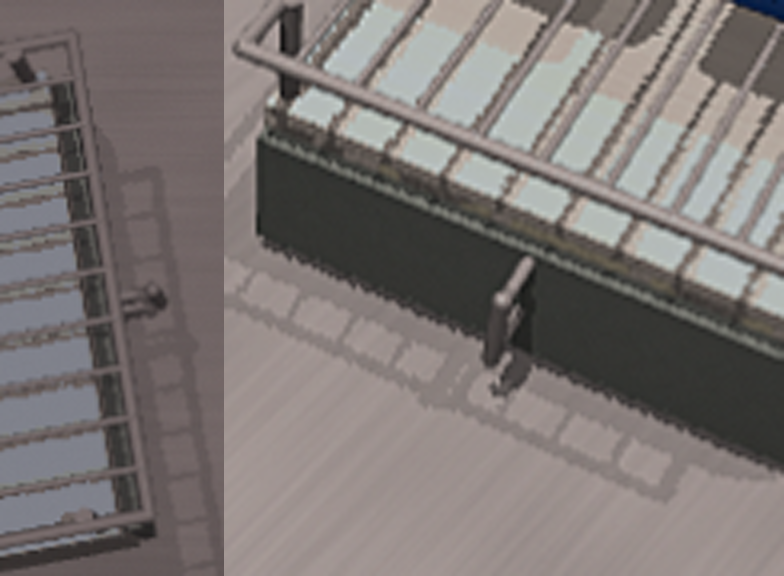

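```bash
cat >> h.py <<'E'
def tri(p,q):
    a,d=ray('top',p);b,e=ray('scene',q);s=np.linalg.lstsq(np.c_[d,-e],b-a,rcond=None)[0]
    P,Q=a+d*s[0],b+e*s[1]; return (P+Q)/2,np.linalg.norm(P-Q)
def down(yaw_y,tilt):
    "tool y along unit -y, leaning tilt deg outward; yaw_y: angle of unit x axis, deg"
    a=np.radians(yaw_y);ux=np.array([np.cos(a),np.sin(a),0]);uy=np.array([-ux[1],ux[0],0]);T=np.radians(tilt)
    z=np.sin(T)*ux-np.cos(T)*np.array([0,0,1]);y=uy.copy();x=np.cross(y,z)
    return np.c_[x,y,z]
def rel(Rt,pt):
    o=env.get_obs();R=rot(o['tcp_rot']);d=R.T@(np.array(pt)-o['eef_pos']);w=Ro.from_matrix(R.T@Rt).as_rotvec(degrees=True)
    return np.round(w,1).tolist()+np.round(d*1000,1).tolist()
E
python3 - <<'E'
from h import *
c=lambda x,y:(320+(x-224)/4,130+y/4)
print('T',np.round(env.camera_params('wrist')['tool_from_camera'],3).tolist(),env.camera_params('wrist')['mtx'][0][0])
A=tri((212.8,151),(475,214));B=tri((236.3,305),c(238,48));print(A,B)
print('pull top',tri((239.1,232.8),c(500,296)),onz('top',(239.1,232.8),.093),onz('scene',c(500,296),.093),onz('scene',c(492,362),.043))
d=A[0]-B[0];print(np.degrees(np.arctan2(d[1],d[0])))
R=down(98,0);print(rel(R,[.5,-.15,.33]))
E
```

```text
T [[-0.001, -0.968, -0.251, 0.068], [1.0, -0.001, -0.0, -0.001], [-0.0, -0.251, 0.968, -0.147], [0.0, 0.0, 0.0, 1.0]] 333.5837232113881
(array([0.74969954, 0.13597664, 0.15212866]), np.float64(0.012403643317407804)) (array([0.40061766, 0.07651514, 0.16593697]), np.float64(0.005859330302932234))
pull top (array([0.57755136, 0.08470603, 0.08958829]), np.float64(0.008229957036394796)) [0.57378308 0.08134684 0.093     ] [0.58138365 0.08564851 0.093     ] [0.58648373 0.08153822 0.043     ]
9.666801015782221
[0.1, -0.1, 62.1, 521.2, 645.8, -92.2]
```

Call:
jog_arm --pt "0 0 0 0 0 -50 -1" --pt "0 0 0 20 30 -92 -1" --pt "0 0 10 50 65 -92 -1" --pt "0 0 20 85 105 -92 -1" --pt "0 0 25 120 150 -92 -1" --pt "0 0 31 155 190 -92 -1" --pt "0 0 37 185 230 -92 -1" --pt "0 0 43 215 270 -92 -1" --pt "0 0 48 250 310 -92 -1" --pt "0 0 53 280 345 -92 -1" --pt "0 0 58 310 385 -92 -1" --pt "0 0 62 345 425 -92 -1"

```text
time: 1.3
eef_pos: [0.4036, 0.1301, 0.3296]
tcp_rot: [0.0, 0.755, -0.656, 0.0]
force: [2.1, 0.9, 0.1]
finger_gap: 0.0874
```

```bash
python3 - <<'E'
from h import *
print(env.get_obs()['q'],rel(down(99,0),[.52,-.15,.33]))
E
```

```text
[ 7.81842020e-01 -1.24380758e-01 -3.40167132e-01  6.09532740e-04
 -1.35554438e+00 -6.42944379e-01] [0.0, -0.0, -1.0, 293.5, -76.5, -0.2]
```

Call:
jog_arm --pt "0 0 -1 50 -20 0 -1" --pt "0 0 -1 100 -40 0 -1" --pt "0 0 -1 150 -60 0 -1" --pt "0 0 -1 200 -80 0 -1" --pt "0 0 -1 240 -100 0 -1" --pt "0 0 -1 275 -110 0 -1" --pt "0 0 -1 280 -110 0 -1"

```text
time: 2.0
eef_pos: [0.5525, -0.136, 0.3279]
tcp_rot: [0.002, 0.759, -0.651, -0.001]
force: [-0.3, 0.3, 0.2]
finger_gap: 0.0875
```

```bash
python3 - <<'E'
from h import *
R=down(99,40);print(env.get_obs()['q'],rel(R,np.array([.578,.084,.068])-.15*R[:,2]))
E
```

```text
[ 0.10336952  0.13991153 -0.07723928  0.00136309 -1.35685615  0.04858957] [0.1, -40.1, -0.3, -117.3, -59.5, 144.6]
```

Call:
jog_arm --pt "0 -8 0 -20 -10 20 -1" --pt "0 -16 0 -45 -20 45 -1" --pt "0 -24 0 -65 -30 75 -1" --pt "0 -32 0 -90 -45 110 -1" --pt "0 -40 0 -117 -59 144 -1" --pt "0 -40 0 -117 -59 144 -1" --pt "0 -40 0 -117 -59 144 -1"

```text
time: 2.7
eef_pos: [0.5921, -0.0125, 0.1812]
tcp_rot: [-0.219, 0.712, -0.613, -0.261]
force: [0.1, -0.4, 0.4]
finger_gap: 0.0879
```

```bash
python3 - <<'E'
from h import *
o,im=snap('wrist','w1.png');print(o['eef_pos'],o['q'])
for z in(.093,.043):print(proj('wrist',[.578,.084,z],o))
E
```

```text
[ 0.59211548 -0.01254586  0.18122873] [-0.14479454  0.46042331  0.09694712 -0.66112211 -1.47872518  0.44963156]
[319.57691567 251.68765879]
[319.10755277 207.80452713]
```

View pics/w1.png

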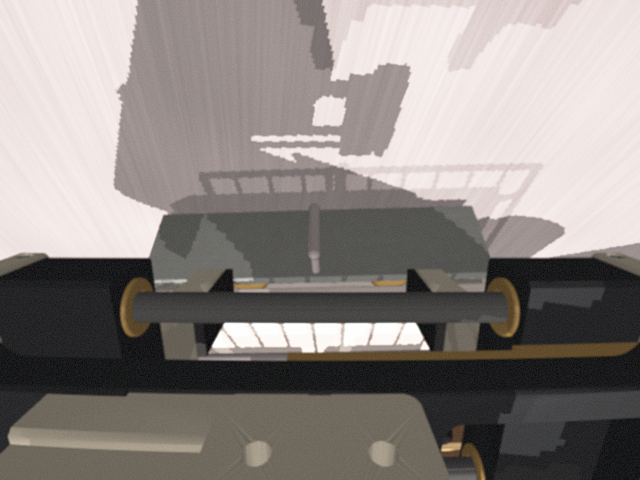

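The wrist view (upside down) shows the pull from (314,204) at its foot to about (315,252) at its top. The drawer front's lower edge runs from about (163,213) to (475,206). The prediction is within 5 px.

```bash
python3 - <<'E'
from h import *
o=env.get_obs()
im=cv2.imread('pics/w1.png')
for z in(.005,.02):
    a=onz('wrist',(166,213),z,o);b=onz('wrist',(472,206),z,o);d=a-b;print(a,b,np.linalg.norm(d),np.degrees(np.arctan2(d[1],d[0])))
print(onz('wrist',(314,204),.043,o),onz('wrist',(315.5,252),.093,o))
P=np.array([.5815,.084,.068])
for yaw in(98.,99,):
  R=down(yaw,40);print(yaw,rel(R,P+.008*R[:,2]))
E
```

```text
[0.74837091 0.16564647 0.005     ] [0.39915281 0.10116444 0.005     ] 0.35512140826671657 10.461653728356008
[0.7404366  0.14629364 0.02      ] [0.41222882 0.0856911  0.02      ] 0.33375592095631457 10.461653728356012
[0.58458873 0.08210653 0.043     ] [0.58199643 0.08894211 0.093     ]
98.0 [0.6, -0.2, 0.5, -0.4, -3.9, 159.4]
99 [-0.0, -0.2, -0.3, -0.4, -3.8, 159.4]
```

Call:
jog_arm --pt "0 0 0 -1 -5 40 -1" --pt "0 0 0 -1 -5 80 -1" --pt "0 0 0 -1 -5 110 -1" --pt "0 0 0 -1 -5 135 -1" --pt "0 0 0 -1 -5 150 -1" --pt "0 0 0 -1 -5 160 -1" --pt "0 0 0 -1 -5 160 -1"

```text
time: 3.45
eef_pos: [0.582, 0.0906, 0.063]
tcp_rot: [-0.221, 0.714, -0.612, -0.258]
force: [0.5, -0.3, 0.0]
finger_gap: 0.0878
```

Call:
jog_arm --pt "0 0 0 0 0 0 0" --pt "0 0 0 0 0 0 0.6" --pt "0 0 0 0 0 0 1" --pt "0 0 0 0 0 0 1" --pt "0 0 0 0 0 0 1" --pt "0 0 0 0 0 0 1" --grip_force 12

```text
time: 4.05
eef_pos: [0.5821, 0.0904, 0.063]
tcp_rot: [-0.221, 0.714, -0.612, -0.258]
force: [-0.0, 0.5, -0.1]
finger_gap: 0.0453
```

```bash
python3 - <<'E'
from h import *
o=env.get_obs();print(o['eef_pos'],o['force'],o['moment'],o['finger_gap'])
R=rot(o['tcp_rot']);print('grasp pt',o['eef_pos']-.008*R[:,2])
a=np.radians(99.7);ux=np.array([np.cos(a),np.sin(a),0])
print('pull 200',R.T@(-ux*200))
E
```

```text
[0.58206178 0.09044046 0.06296271] [-0.04678801  0.52513576 -0.08818554] [-2.04932013 -0.38180398  0.02536885] 0.04526751864731947
grasp pt [0.58285183 0.08539132 0.06911755]
pull 200 [ 153.85049415   -3.09075198 -127.75160548]
```

Call:
jog_arm --pt "0 0 0 0 0 0 1" --pt "0 0 0 0 0 0 1" --pt "0 0 0 0 0 0 1" --pt "0 0 0 0 0 0 1" --pt "0 0 0 0 0 0 1" --pt "0 0 0 0 0 0 1" --pt "0 0 0 0 0 0 1"

```text
time: 4.75
eef_pos: [0.5808, 0.0904, 0.0629]
tcp_rot: [-0.22, 0.714, -0.612, -0.259]
force: [-5.5, -2.2, 2.5]
finger_gap: 0.0107
```

Call:
jog_arm --pt "0 0 0 2 -1 -2 1" --pt "0 0 0 5 -1 -4 1" --pt "0 0 0 10 -1 -8 1" --pt "0 0 0 16 -1 -13 1" --pt "0 0 0 22 -1 -18 1" --pt "0 0 0 28 -1.5 -23 1" --pt "0 0 0 34 -2 -28 1" --pt "0 0 0 40 -2 -33 1" --pt "0 0 0 46 -2 -38 1" --pt "0 0 0 52 -2 -43 1" --pt "0 0 0 57 -2 -47 1" --pt "0 0 0 60 -2 -50 1"

```text
time: 5.95
eef_pos: [0.5953, 0.0126, 0.0629]
tcp_rot: [-0.22, 0.714, -0.612, -0.259]
force: [-2.6, 1.0, 0.2]
finger_gap: 0.0103
```

```bash
python3 - <<'E'
from h import *
o=env.get_obs();print(o['eef_pos'],o['force'],o['moment'],o['finger_gap'])
R=rot(o['tcp_rot']);print('moved',o['eef_pos']-[0.5808,0.0904,0.0629])
for y in(99,100,101):
  a=np.radians(y);ux=np.array([np.cos(a),np.sin(a),0]);print('pull 100',R.T@(-ux*100))
E
```

```text
[0.5952852  0.01264641 0.06290123] [-2.60287232  0.96819182  0.23751031] [-1.62639875  0.29916765  0.53440268] 0.010317578588680133
moved [ 1.44852033e-02 -7.77535938e-02  1.23169184e-06]
pull 100 [ 76.92658245  -0.29009846 -63.89222766]
pull 100 [ 76.90803647  -2.03528153 -63.88279545]
pull 100 [ 76.86606356  -3.77984463 -63.85390393]
```

Call:
jog_arm --pt "0 0 0 3 0 -2 1" --pt "0 0 0 8 0 -6 1" --pt "0 0 0 15 0 -12 1" --pt "0 0 0 23 -1 -19 1" --pt "0 0 0 31 -1 -26 1" --pt "0 0 0 39 -1 -33 1" --pt "0 0 0 47 -1 -39 1" --pt "0 0 0 55 -2 -45 1" --pt "0 0 0 62 -2 -51 1" --pt "0 0 0 69 -2 -57 1" --pt "0 0 0 75 -2 -62 1" --pt "0 0 0 79 -2 -65 1"

```text
time: 7.15
eef_pos: [0.6142, -0.089, 0.0628]
tcp_rot: [-0.221, 0.714, -0.612, -0.258]
force: [4.1, 2.6, 5.4]
finger_gap: 0.0108
```

Call:
jog_arm --pt "0 0 0 2 0 -1.6 1" --pt "0 0 0 4 0 -3.2 1" --pt "0 0 0 6 0 -4.8 1" --pt "0 0 0 8 0 -6.4 1"

```text
time: 7.55
eef_pos: [0.6162, -0.0991, 0.0628]
tcp_rot: [-0.221, 0.714, -0.612, -0.257]
force: [3.6, 2.0, 4.4]
finger_gap: 0.0106
```

Call:
jog_arm --pt "0 0 0 1.5 0 -1.2 1" --pt "0 0 0 3 0 -2.4 1" --pt "0 0 0 4 0 -3.3 1" --pt "0 0 0 5 0 -4.1 1" --pt "0 0 0 6 0 -5 1" --pt "0 0 0 6 0 -5 1"

```text
time: 8.15
eef_pos: [0.6171, -0.1043, 0.0629]
tcp_rot: [-0.222, 0.714, -0.612, -0.259]
force: [2.8, 11.0, 3.9]
finger_gap: 0.0108
```

Call:
jog_arm --pt "0 0 0 0 0 0 -0.6" --pt "0 0 0 0 0 0 -1" --pt "0 0 0 0 0 0 -1" --pt "0 0 0 0 0 0 -1" --pt "0 0 0 0 0 -5 -1" --pt "0 0 0 0 0 -20 -1" --pt "0 0 0 0 0 -50 -1" --pt "0 0 0 0 0 -90 -1" --pt "0 0 0 0 0 -130 -1" --pt "0 0 0 0 0 -170 -1" --pt "0 0 0 0 0 -200 -1"

```text
time: 9.25
eef_pos: [0.6368, -0.234, 0.2198]
tcp_rot: [-0.222, 0.714, -0.612, -0.257]
force: [-0.3, 0.3, -0.8]
finger_gap: 0.087
```

```bash
python3 - <<'E'
from h import *
R=down(100.5,0);T=np.array([.4555,-.351,0]);print(rel(R,T+[0,0,.2]))
a,t=snap('top','t2.png');b,s=snap('scene','s2.png')
cv2.imwrite('pics/c2.png',np.hstack([cv2.resize(t[120:340,200:440],(400,367)),cv2.resize(s[120:340,160:400],(400,367))]))
h=cv2.cvtColor(t[:,:,::-1].copy(),cv2.COLOR_BGR2HSV);m=cv2.inRange(h,(20,110,90),(35,255,255))
for c in cv2.findContours(m,0,2)[0]:
  if cv2.contourArea(c)>50:
    M=cv2.moments(c);p=(M['m10']/M['m00'],M['m01']/M['m00'])
    if p[1]>110: print(p,cv2.contourArea(c),onz('top',p,.052))
E
```

```text
[-0.7, 39.7, -1.6, 80.1, 197.0, -41.3]
(419.79305247597927, 286.4294161123429) 225.5 [ 0.45155765 -0.34674112  0.052     ]
(263.21403508771925, 192.67298245614032) 237.5 [0.68207862 0.0302434  0.052     ]
```

View pics/c2.png

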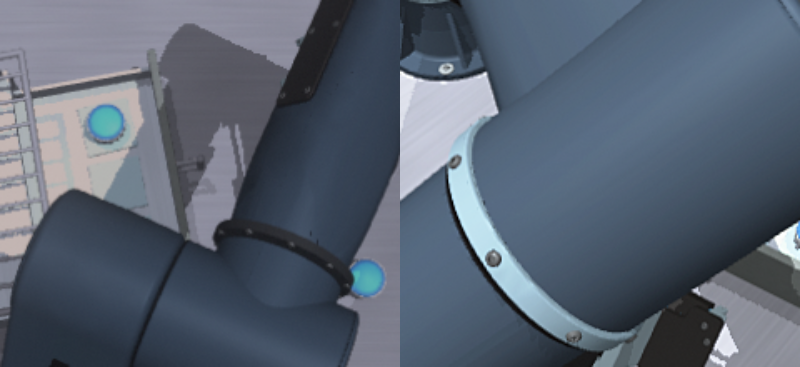

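The top crop shows a drawer tart at full-image (263,193) and the bare card beside it at about (269,228), in the middle place. The third place is hidden by the arm.

Call:
jog_arm --pt "0 8 0 15 35 -10 -1" --pt "0 16 0 30 70 -20 -1" --pt "0 24 0 45 105 -30 -1" --pt "0 32 0 60 140 -38 -1" --pt "-0.7 39.7 -1.6 75 170 -41 -1" --pt "-0.7 39.7 -1.6 80 197 -41 -1" --pt "-0.7 39.7 -1.6 80 197 -41 -1" --pt "-0.7 39.7 -1.6 80 197 -41 -1"

```text
time: 10.15
eef_pos: [0.4562, -0.3524, 0.2019]
tcp_rot: [-0.0, 0.768, -0.641, 0.003]
force: [-0.2, -0.4, 0.6]
finger_gap: 0.0875
```

```bash
python3 - <<'E'
from h import *
o,im=snap('wrist','w3.png');print(o['eef_pos'])
b,t=snap('top','t3.png');b,s=snap('scene','s3.png')
print(proj('wrist',[.4555,-.351,.03],o))
h=cv2.cvtColor(im[:,:,::-1].copy(),cv2.COLOR_BGR2HSV);m=cv2.inRange(h,(20,110,90),(35,255,255))
for c in cv2.findContours(m,0,2)[0]:
  if cv2.contourArea(c)>500:
    (x,y),r=cv2.minEnclosingCircle(c);M=cv2.moments(c);p=(M['m10']/M['m00'],M['m01']/M['m00']);print(p,(x,y),r,onz('wrist',p,.029,o),cv2.boundingRect(c))
cv2.imwrite('pics/c3.png',np.hstack([cv2.resize(im[:,:,::-1],(380,285)),cv2.resize(t[140:340,200:440,::-1],(420,350))[:285]]) )
cv2.imwrite('pics/c3.png',np.hstack([cv2.resize(im[:,:,::-1],(400,300)),cv2.resize(t[140:330,200:453,::-1],(400,300))]))
E
```

```text
[ 0.45616249 -0.35243006  0.20188564]
[321.92090516 223.35267084]
(319.96280724450196, 223.77253126347563) (320.04254150390625, 223.51063537597656) 23.092130661010742 [ 0.45727277 -0.35003312  0.029     ] (297, 202, 47, 45)
```

View pics/c3.png

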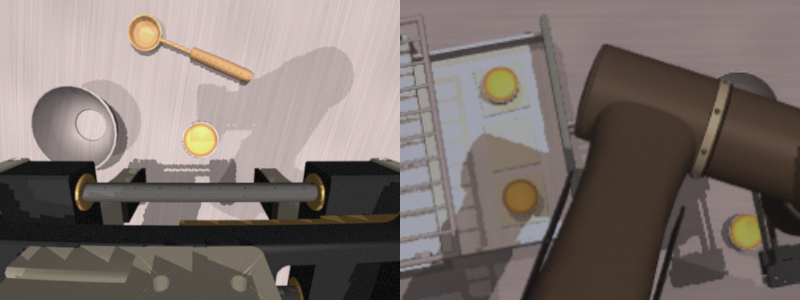

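The left half (wrist) shows the tart at full-image (320,224). The right half (top) shows drawer tarts at both ends with the middle card bare.

Call:
jog_arm --pt "0 0 0 -2 -0.5 40 -1" --pt "0 0 0 -2 -0.5 80 -1" --pt "0 0 0 -2 -0.5 115 -1" --pt "0 0 0 -2 -0.5 145 -1" --pt "0 0 0 -2 -0.5 165 -1" --pt "0 0 0 -2 -0.5 180 -1" --pt "0 0 0 -2 -0.5 185.5 -1" --pt "0 0 0 -2 -0.5 185.5 -1"

```text
time: 11.1
eef_pos: [0.4583, -0.3509, 0.0145]
tcp_rot: [0.0, 0.768, -0.64, 0.002]
force: [0.6, 0.7, 0.4]
finger_gap: 0.0878
```

Call:
jog_arm --pt "0 0 0 0 0 0 0" --pt "0 0 0 0 0 0 0.3" --pt "0 0 0 0 0 0 0.6" --pt "0 0 0 0 0 0 1" --pt "0 0 0 0 0 0 1" --pt "0 0 0 0 0 0 1" --pt "0 0 0 0 0 0 1" --pt "0 0 0 0 0 0 1" --grip_force 10

```text
time: 11.9
eef_pos: [0.4584, -0.351, 0.015]
tcp_rot: [0.0, 0.768, -0.64, 0.002]
force: [-1.5, 0.8, 5.6]
finger_gap: 0.0572
```

Call:
jog_arm --pt "0 0 0 0 0 -4 1" --pt "0 0 0 0 0 -15 1" --pt "0 0 0 0 0 -35 1" --pt "0 0 0 0 0 -65 1" --pt "0 0 0 0 0 -100 1" --pt "0 0 0 0 0 -135 1" --pt "0 0 0 0 0 -165 1" --pt "0 0 0 0 0 -185 1"

```text
time: 12.7
eef_pos: [0.4584, -0.3508, 0.2035]
tcp_rot: [-0.0, 0.768, -0.64, 0.003]
force: [0.4, -0.5, -1.3]
finger_gap: 0.0573
```

```bash
python3 - <<'E'
from h import *
o=env.get_obs();print(o['force'],o['finger_gap'])
t=cv2.imread('pics/t3.png');h=cv2.cvtColor(t,cv2.COLOR_BGR2HSV);m=cv2.inRange(h,(12,110,70),(35,255,255))
P=[]
for c in cv2.findContours(m,0,2)[0]:
  M=cv2.moments(c)
  if M['m00']>100:
    p=(M['m10']/M['m00'],M['m01']/M['m00'])
    if p[1]>110 and p[0]<300: P.append(onz('top',p,.052));print(p,P[-1])
d=P[0]-P[1];C=(P[0]+P[1])/2;print(np.linalg.norm(d),np.degrees(np.arctan2(d[1],d[0])),C)
R=down(100.5,0);print(rel(R,[C[0],C[1],.2]))
E
```

```text
[ 0.39947287 -0.52738911 -1.2848005 ] 0.05730439546035746
(275.7790422000948, 264.4129919393077) [ 0.50499073 -0.00282337  0.052     ]
(263.16190476190474, 192.64603174603175) [0.68214701 0.03037235 0.052     ]
0.1802395661598716 -169.38693134602352 [0.59356887 0.01377449 0.052     ]
[-0.3, -0.3, -0.1, -334.3, -198.6, 2.9]
```

Call:
jog_arm --pt "0 0 0 -10 -6 -2 1" --pt "0 0 0 -35 -20 -5 1" --pt "0 0 0 -70 -42 -8 1" --pt "0 0 0 -108 -64 -11 1" --pt "0 0 0 -146 -87 -14 1" --pt "0 0 0 -184 -109 -17 1" --pt "0 0 0 -222 -132 -17 1" --pt "0 0 0 -260 -155 -17 1" --pt "0 0 0 -295 -175 -17 1" --pt "0 0 0 -320 -190 -17 1" --pt "0 0 0 -334 -198.5 -17 1" --pt "0 0 0 -334 -198.5 -17 1"

```text
time: 13.9
eef_pos: [0.5935, 0.0157, 0.2191]
tcp_rot: [-0.0, 0.769, -0.639, 0.003]
force: [0.1, -0.7, -2.1]
finger_gap: 0.0574
```

```bash
python3 - <<'E'
from h import *
o,im=snap('wrist','w4.png');print(o['eef_pos'],o['finger_gap'],o['force'])
R=down(100.5,0);C=np.array([.5936,.0138,0])
for a,b in((-1,-1),(-1,1),(1,1),(1,-1)): print(a,b,proj('wrist',C+R[:,0]*a*.038+R[:,1]*b*.038+[0,0,.024],o).round(1))
E
```

```text
[0.59349037 0.01566357 0.21908116] 0.05736124078139697 [ 0.14839207 -0.74511    -2.08686185]
-1 -1 [286.1 250.6]
-1 1 [357.1 250.6]
1 1 [359.1 178.9]
1 -1 [284.3 178.9]
```

View pics/w4.png

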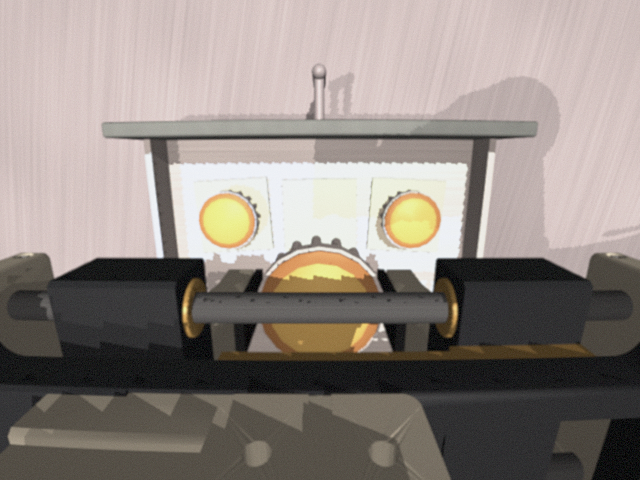

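The wrist view shows the bare card between columns of about 282 and 358, with its front edge at row 178 or so. The prediction was 284 to 359 and row 179. I'll refine this by edge gradients.

```bash
python3 - <<'E'
from h import *
im=cv2.imread('pics/w4.png').astype(float);g=im.sum(2)
r=g[190:235].mean(0);print('cols',[(i,round(r[i])) for i in range(268,372)][:24]);print([(i,round(r[i])) for i in range(348,372)])
c=g[:,295:345].mean(1);print('rows',[(i,round(c[i])) for i in range(158,192)])
y=im[:,:,0]
r=y[190:235].mean(0);print('blue L',[(i,round(r[i])) for i in range(270,292)],'R',[(i,round(r[i])) for i in range(350,372)])
c=y[:,295:345].mean(1);print('blue rows',[(i,round(c[i])) for i in range(160,190)])
for p in ((229,220),(412,220)): pass
h=cv2.cvtColor(im.astype(np.uint8),cv2.COLOR_BGR2HSV);m=cv2.inRange(h,(8,70,120),(35,255,255))
o=env.get_obs()
for k in cv2.findContours(m,0,2)[0]:
  if cv2.contourArea(k)>800 and cv2.boundingRect(k)[1]<235:
    M=cv2.moments(k);p=(M['m10']/M['m00'],M['m01']/M['m00']);print(p,onz('wrist',p,.053,o))
E
```

```text
cols [(268, 674), (269, 665), (270, 669), (271, 678), (272, 703), (273, 720), (274, 723), (275, 724), (276, 724), (277, 724), (278, 723), (279, 723), (280, 724), (281, 722), (282, 715), (283, 712), (284, 713), (285, 715), (286, 715), (287, 716), (288, 715), (289, 715), (290, 716), (291, 716)]
[(348, 703), (349, 702), (350, 704), (351, 704), (352, 702), (353, 704), (354, 703), (355, 703), (356, 705), (357, 711), (358, 715), (359, 716), (360, 715), (361, 716), (362, 715), (363, 716), (364, 715), (365, 716), (366, 714), (367, 695), (368, 664), (369, 648), (370, 652), (371, 678)]
rows [(158, 482), (159, 482), (160, 485), (161, 504), (162, 574), (163, 665), (164, 710), (165, 720), (166, 720), (167, 720), (168, 719), (169, 720), (170, 720), (171, 720), (172, 720), (173, 721), (174, 721), (175, 721), (176, 721), (177, 710), (178, 686), (179, 685), (180, 701), (181, 707), (182, 708), (183, 707), (184, 708), (185, 708), (186, 707), (187, 707), (188, 708), (189, 707), (190, 707), (191, 706)]
blue L [(270, 222), (271, 226), (272, 236), (273, 244), (274, 246), (275, 246), (276, 246), (277, 246),
[... 258 characters left out ...]
57, 236), (358, 238), (359, 239), (360, 238), (361, 239), (362, 239), (363, 239), (364, 239), (365, 239), (366, 238), (367, 231), (368, 219), (369, 211), (370, 209), (371, 217)]
blue rows [(160, 154), (161, 161), (162, 188), (163, 222), (164, 239), (165, 242), (166, 242), (167, 242), (168, 242), (169, 242), (170, 243), (171, 243), (172, 243), (173, 243), (174, 243), (175, 243), (176, 243), (177, 238), (178, 227), (179, 224), (180, 228), (181, 230), (182, 230), (183, 230), (184, 230), (185, 230), (186, 230), (187, 230), (188, 230), (189, 229)]
(226.4255536130536, 220.3111888111888) [0.68342888 0.0282305  0.053     ]
(412.3078743545611, 219.97611876075732) [ 0.50776274 -0.00449481  0.053     ]
```

Call:
jog_arm --pt "0 0 0 1 -1 15 1" --pt "0 0 0 2 -1.8 40 1" --pt "0 0 0 2 -1.8 70 1" --pt "0 0 0 2 -1.8 100 1" --pt "0 0 0 2 -1.8 125 1" --pt "0 0 0 2 -1.8 145 1" --pt "0 0 0 2 -1.8 158 1" --pt "0 0 0 2 -1.8 166 1" --pt "0 0 0 2 -1.8 171 1" --pt "0 0 0 2 -1.8 174 1" --pt "0 0 0 2 -1.8 175 1" --pt "0 0 0 2 -1.8 175 1"

```text
time: 15.15
eef_pos: [0.5963, 0.0123, 0.0447]
tcp_rot: [-0.0, 0.769, -0.64, 0.003]
force: [-1.4, 0.8, -0.6]
finger_gap: 0.0569
```

Call:
jog_arm --pt "0 0 0 0 0 1 1" --pt "0 0 0 0 0 2 1" --pt "0 0 0 0 0 3 1" --pt "0 0 0 0 0 3 1"

```text
time: 15.55
eef_pos: [0.5962, 0.0123, 0.0416]
tcp_rot: [-0.0, 0.769, -0.64, 0.003]
force: [-0.4, -0.3, -1.9]
finger_gap: 0.0573
```

Call:
jog_arm --pt "0 0 0 -0.7 0 0.7 1" --pt "0 0 0 -0.7 0 1.4 1" --pt "0 0 0 -0.7 0 2 1" --pt "0 0 0 -0.7 0 2 1"

```text
time: 15.95
eef_pos: [0.596, 0.0129, 0.0395]
tcp_rot: [-0.0, 0.769, -0.64, 0.003]
force: [-0.2, -0.7, -0.3]
finger_gap: 0.0571
```

Call:
jog_arm --pt "0 0 0 0 0 0.4 1" --pt "0 0 0 0 0 0.8 1" --pt "0 0 0 0 0 0.8 1"

```text
time: 16.25
eef_pos: [0.5962, 0.0129, 0.0391]
tcp_rot: [-0.0, 0.769, -0.64, 0.003]
force: [-1.2, -0.7, 2.2]
finger_gap: 0.0573
```

Call:
jog_arm --pt "0 0 0 0 0 0 -0.35" --pt "0 0 0 0 0 0 -0.42" --pt "0 0 0 0 0 0 -0.5" --pt "0 0 0 0 0 0 -0.5" --pt "0 0 0 0 0 0 -0.5"

```text
time: 16.75
eef_pos: [0.5962, 0.0129, 0.039]
tcp_rot: [-0.0, 0.769, -0.64, 0.003]
force: [-1.1, -0.3, 0.4]
finger_gap: 0.0654
```

Call:
jog_arm --pt "0 0 0 0 0 -3 -0.5" --pt "0 0 0 0 0 -10 -0.5" --pt "0 0 0 0 0 -25 -0.5" --pt "0 0 0 0 0 -50 -0.5" --pt "0 0 0 0 0 -85 -0.5" --pt "0 0 0 0 0 -120 -0.5" --pt "0 0 0 0 0 -155 -0.5" --pt "0 0 0 0 0 -180 -0.5" --pt "0 0 0 0 0 -180 -0.5"

```text
time: 17.65
eef_pos: [0.5972, 0.0139, 0.2242]
tcp_rot: [-0.003, 0.769, -0.639, 0.006]
force: [0.5, 0.4, -0.3]
finger_gap: 0.0654
```

```bash
python3 - <<'E'
from h import *
o,im=snap('wrist','w5.png');print(o['eef_pos'],o['finger_gap'],o['force'])
im=im[:,:,::-1].copy()
h=cv2.cvtColor(im,cv2.COLOR_BGR2HSV);m=cv2.inRange(h,(8,70,120),(35,255,255))
for k in cv2.findContours(m,0,2)[0]:
  if cv2.contourArea(k)>800 and cv2.boundingRect(k)[1]<235:
    M=cv2.moments(k);p=(M['m10']/M['m00'],M['m01']/M['m00']);print(p,onz('wrist',p,.054,o))
# card outline, contrast-stretched crop
c=im[150:270,190:450];c=np.clip((c.astype(float)-195)*255/60,0,255).astype(np.uint8);cv2.imwrite('pics/c5.png',cv2.resize(c,None,fx=3,fy=3))
E
```

```text
[0.59724583 0.01387934 0.22420183] 0.06538695988549628 [ 0.46301232  0.41398009 -0.31439758]
(415.8727057430432, 221.57815275310836) [ 0.50861984 -0.0034949   0.054     ]
(323.1966592427617, 221.97327394209353) [0.59705474 0.01351726 0.054     ]
(233.11123740243994, 221.57982874895808) [0.68366314 0.02928844 0.054     ]
```

View pics/c5.png

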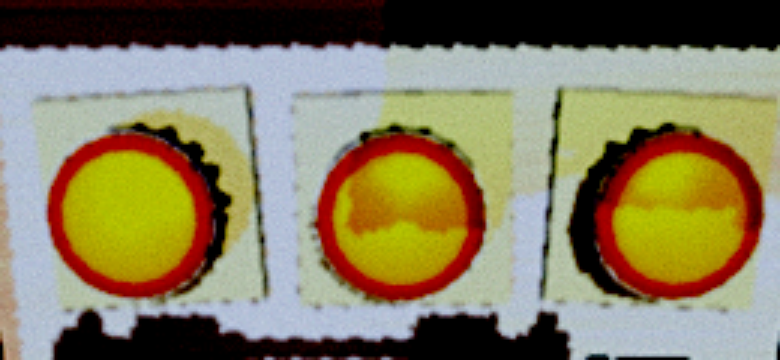

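The contrast-stretched crop shows the tart centred on its card: card columns 295–512, tart centre at (400,215). It is in line with the other two tarts, which have not moved.

```bash
python3 - <<'E'
from h import *
q=np.array([-0.221,.714,-.612,-.258]);R=rot(q/np.linalg.norm(q));print(rel(R,[.6368,-.234,.2198]),R[:,2])
E
```

```text
[0.1, -39.9, 1.8, 251.1, 5.1, 2.9] [-0.09794498  0.63154104 -0.76913113]
```

Call:
jog_arm --pt "0 0 0 30 1 0 -1" --pt "0 0 0 70 2 0 -1" --pt "0 -4 0 110 3 0 -1" --pt "0 -12 0 150 4 0 -1" --pt "0 -20 1 190 5 0 -1" --pt "0 -28 1 225 5 2 -1" --pt "0 -36 1.5 251 5 3 -1" --pt "0 -40 1.8 251 5 3 -1" --pt "0 -40 1.8 251 5 3 -1" --pt "0 -40 1.8 251 5 3 -1"

```text
time: 18.7
eef_pos: [0.6366, -0.2344, 0.2181]
tcp_rot: [-0.22, 0.713, -0.613, -0.259]
force: [0.7, 1.2, 1.1]
finger_gap: 0.0878
```

```bash
python3 - <<'E'
from h import *
q=np.array([-0.221,.714,-.612,-.258]);R=rot(q/np.linalg.norm(q));print(rel(R,[.617,-.104,.063]))
o,im=snap('wrist','w6.png');g=np.array([.617,-.104,.063])-.008*R[:,2]
for z in (.043,.068,.093): print(proj('wrist',[g[0],g[1],z],o))
cv2.imwrite('pics/c6.png',im[150:330,160:480,::-1])
E
```

```text
[0.1, 0.1, -0.1, -2.1, -0.9, 203.5]
[319.88721893 199.86043082]
[319.99118029 217.67729671]
[320.1041301  237.06262232]
```

View pics/c6.png

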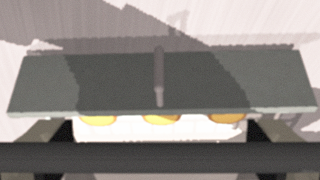

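The crop shows the pull at full-image column 319, rows 197 to about 240, as predicted. I can approach it.

Call:
jog_arm --pt "0 0 0 -1 -0.5 30 -1" --pt "0 0 0 -2 -0.5 75 -1" --pt "0 0 0 -2 -0.5 115 -1" --pt "0 0 0 -2 -0.5 150 -0.6" --pt "0 0 0 -2 -0.5 180 -0.4" --pt "0 0 0 -2 -0.5 197 -0.2" --pt "0 0 0 -2 -0.5 203 0" --pt "0 0 0 -2 -0.5 203 0.2" --pt "0 0 0 -2 -0.5 203 0.3" --pt "0 0 0 -2 -0.5 203 0.4" --pt "0 0 0 -2 -0.5 203 0.5" --pt "0 0 0 -2 -0.5 203 0.6" --grip_force 12

```text
time: 19.95
eef_pos: [0.6172, -0.1043, 0.0649]
tcp_rot: [-0.221, 0.714, -0.612, -0.258]
force: [0.4, -0.2, 0.7]
finger_gap: 0.0216
```

Call:
jog_arm --pt "0 0 0 0 0 0 0.7" --pt "0 0 0 0 0 0 0.8" --pt "0 0 0 0 0 0 1" --pt "0 0 0 0 0 0 1" --pt "0 0 0 0 0 0 1" --pt "0 0 0 0 0 0 1"

```text
time: 20.55
eef_pos: [0.6172, -0.1045, 0.065]
tcp_rot: [-0.221, 0.714, -0.612, -0.258]
force: [-0.1, -2.7, 1.3]
finger_gap: 0.0105
```

```bash
python3 - <<'E'
from h import *
o=env.get_obs();R=rot(o['tcp_rot']);a=np.radians(100.55);ux=np.array([np.cos(a),np.sin(a),0])
print(o['eef_pos'],o['force'],o['finger_gap'],R.T@(ux*100),R.T@(ux*200))
E
```

```text
[ 0.61718126 -0.1045148   0.06499498] [-0.07804958 -2.70665631  1.34243085] 0.010547261058910561 [-76.92813156   3.04924999  63.81821566] [-153.85626311    6.09849999  127.63643132]
```

Call:
jog_arm --pt "0 0 0 -0.8 0 0.6 1" --pt "0 0 0 -2.3 0.1 1.9 1" --pt "0 0 0 -4.6 0.2 3.8 1" --pt "0 0 0 -8.5 0.3 7 1" --pt "0 0 0 -13.1 0.5 10.8 1" --pt "0 0 0 -18.5 0.7 15.3 1" --pt "0 0 0 -23.8 0.9 19.8 1" --pt "0 0 0 -29.2 1.2 24.2 1" --pt "0 0 0 -33.8 1.3 28.1 1" --pt "0 0 0 -37.7 1.5 31.3 1" --pt "0 0 0 -40 1.6 33.2 1" --pt "0 0 0 -41.5 1.6 34.5 1"

```text
time: 21.75
eef_pos: [0.6072, -0.0511, 0.0649]
tcp_rot: [-0.22, 0.714, -0.612, -0.258]
force: [-0.4, -1.9, 0.8]
finger_gap: 0.011
```

Call:
jog_arm --pt "0 0 0 -0.8 0 0.6 1" --pt "0 0 0 -2.3 0.1 1.9 1" --pt "0 0 0 -4.6 0.2 3.8 1" --pt "0 0 0 -8.5 0.3 7 1" --pt "0 0 0 -13.1 0.5 10.8 1" --pt "0 0 0 -18.5 0.7 15.3 1" --pt "0 0 0 -23.8 0.9 19.8 1" --pt "0 0 0 -29.2 1.2 24.2 1" --pt "0 0 0 -33.8 1.3 28.1 1" --pt "0 0 0 -37.7 1.5 31.3 1" --pt "0 0 0 -40 1.6 33.2 1" --pt "0 0 0 -41.5 1.6 34.5 1"

```text
time: 22.95
eef_pos: [0.5972, 0.0024, 0.065]
tcp_rot: [-0.22, 0.714, -0.612, -0.258]
force: [-0.9, -2.3, 1.2]
finger_gap: 0.0102
```

Call:
jog_arm --pt "0 0 0 -0.8 0 0.6 1" --pt "0 0 0 -2.3 0.1 1.9 1" --pt "0 0 0 -4.6 0.2 3.8 1" --pt "0 0 0 -8.5 0.3 7 1" --pt "0 0 0 -13.1 0.5 10.8 1" --pt "0 0 0 -18.5 0.7 15.3 1" --pt "0 0 0 -23.8 0.9 19.8 1" --pt "0 0 0 -29.2 1.2 24.2 1" --pt "0 0 0 -33.8 1.3 28.1 1" --pt "0 0 0 -37.7 1.5 31.3 1" --pt "0 0 0 -40 1.6 33.2 1" --pt "0 0 0 -41.5 1.6 34.5 1"

```text
time: 24.15
eef_pos: [0.5872, 0.0558, 0.065]
tcp_rot: [-0.22, 0.714, -0.612, -0.258]
force: [-1.8, -2.0, 1.3]
finger_gap: 0.0106
```

```bash
python3 - <<'E'
from h import *
o=env.get_obs();R=rot(o['tcp_rot']);d=o['eef_pos']-np.array([.6172,-.1045,.065])
print(o['eef_pos'],o['force'],o['finger_gap'],np.hypot(*d[:2]),np.degrees(np.arctan2(-d[0],d[1])))
E
```

```text
[0.58719244 0.05575716 0.06496149] [-1.81248438 -2.00101877  1.28702753] 0.010557628287214451 0.16304235733851166 10.605613954031016
```

Remaining: about 37 mm. I'll go to about 34 mm, then creep to contact.

Call:
jog_arm --pt "0 0 0 -0.8 0 0.6 1" --pt "0 0 0 -2.3 0.1 1.9 1" --pt "0 0 0 -4.6 0.2 3.8 1" --pt "0 0 0 -7.7 0.3 6.4 1" --pt "0 0 0 -11.5 0.5 9.6 1" --pt "0 0 0 -15.4 0.6 12.8 1" --pt "0 0 0 -18.5 0.7 15.3 1" --pt "0 0 0 -20.8 0.8 17.2 1" --pt "0 0 0 -23 0.9 19.1 1" --pt "0 0 0 -24.2 1 20.1 1" --pt "0 0 0 -25 1 20.7 1" --pt "0 0 0 -25 1 20.7 1"

```text
time: 25.35
eef_pos: [0.5811, 0.0879, 0.065]
tcp_rot: [-0.22, 0.714, -0.612, -0.258]
force: [0.1, -0.2, -1.0]
finger_gap: 0.0109
```

Call:
jog_arm --pt "0 0 0 -0.6 0 0.5 1" --pt "0 0 0 -1.2 0 1 1" --pt "0 0 0 -1.8 0 1.5 1" --pt "0 0 0 -2.4 0.1 2 1" --pt "0 0 0 -3 0.1 2.5 1" --pt "0 0 0 -3.5 0.1 2.9 1" --pt "0 0 0 -3.5 0.1 2.9 1"

```text
time: 26.05
eef_pos: [0.5804, 0.092, 0.0649]
tcp_rot: [-0.22, 0.714, -0.612, -0.258]
force: [-0.2, -4.8, 0.4]
finger_gap: 0.0105
```

Call:
jog_arm --pt "0 0 0 -0.5 0 0.4 1" --pt "0 0 0 -1 0 0.8 1" --pt "0 0 0 -1.5 0 1.2 1" --pt "0 0 0 -1.5 0 1.2 1"

```text
time: 26.45
eef_pos: [0.5804, 0.0921, 0.065]
tcp_rot: [-0.22, 0.715, -0.612, -0.257]
force: [-0.1, -9.8, 2.4]
finger_gap: 0.0104
```

Call:
jog_arm --pt "0 0 0 0 0 0 0.5" --pt "0 0 0 0 0 0 0" --pt "0 0 0 0 0 0 -0.2" --pt "0 0 0 0 0 0 -0.5" --pt "0 0 0 0 0 -3 -0.8" --pt "0 0 0 0 0 -15 -1" --pt "0 0 0 0 0 -40 -1" --pt "0 0 0 0 0 -75 -1" --pt "0 0 0 0 0 -110 -1" --pt "0 0 0 0 0 -140 -1" --pt "0 0 0 0 0 -150 -1" --pt "0 0 0 0 0 -150 -1"

```text
time: 27.65
eef_pos: [0.596, -0.0034, 0.1822]
tcp_rot: [-0.22, 0.715, -0.612, -0.256]
force: [-0.3, 0.3, -0.1]
finger_gap: 0.0876
```

```bash
python3 - <<'E'
from h import *
o,im=snap('wrist','w7.png');print(o['eef_pos'],o['force'])
t=snap('top','t7.png')[1];s=snap('scene','s7.png')[1]
cv2.imwrite('pics/c7.png',np.hstack([cv2.resize(im[:,:,::-1],(400,300)),cv2.resize(s[:,:,::-1],(400,300))]))
for z in(.043,.093):print(proj('wrist',[.5812,.087,z],o))
E
```

```text
[ 0.59595885 -0.00341587  0.18223666] [-0.32746902  0.28122616 -0.07460772]
[322.13264608 204.12990855]
[322.31270923 247.98168711]
```

View pics/c7.png

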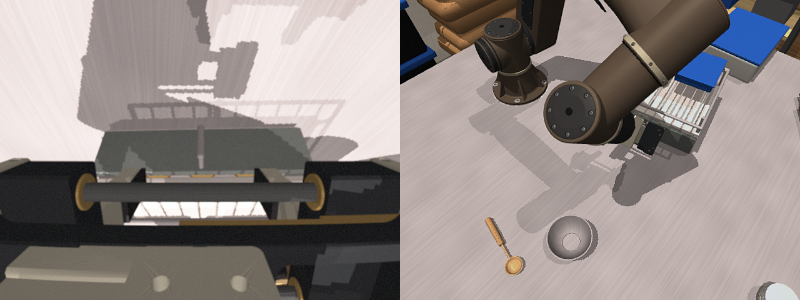

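The wrist half shows the pull at full-image column 321 or so, starting at about row 200, in line with a shut drawer front. The scene half shows the bowl and spoon undisturbed. Handing in.

```bash
python3 -c "
from h import *
print(env.finish_job())"
```

```text
the job is handed in; nothing more can be done
None
```

I pulled the drawer to its stop, lowered the tart onto the bare middle card, pushed the drawer fully home, and handed the job in at about 28 s of the 64 s allowed.

- **Drawer out:** it moved 198 mm and met its stop at about 11 N.
- **Tart placed:** I lowered it in steps of about 0.4–1 mm until the wrist force changed by about 2–4 N, then opened the fingers only to 65 mm. The wrist camera then showed it within about 1–2 mm of the card's middle and in line with the other two tarts. Those two were within about 1.5 mm of their earlier readings.
- **Drawer home:** I pushed it in smooth ramps of at most about 70 mm/s. It travelled 200 mm, then held still as the force rose to about 10 N. After release, the pull was where a shut drawer puts it.
- **Bowl and spoon:** both appeared undisturbed in the last scene picture.
- **Not checked:** I took no view inside the drawer after it was shut. TCP readings while hovering over the card disagreed by up to about 2 mm, within what the placing allowed.

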